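# Dock the hard disk

## Task

The hard disk on the bench has only been started into the drive dock. With the fingertips push it fully home against the connector while the bay door is still wide open, then push the door fully shut behind it, and only when it is shut press the dock's power key fully down with a fingertip and let go. Do not lift the disk or pull it back out, and leave the things lying round the dock where they are.

Things in the scene. Friction and masses are not known exactly. Their poses are not given: they have to be found in the camera images.
- drive_dock: Docking station for one 2.5 inch drive, fixed to the bench: flat aluminium-coloured box, 122 deep (x) x 94 wide (y) x 31 mm high, open at the front. Origin: bench level, middle of the mouth; x points level into the bay (away from the robot), y left, z up. Bay 73 mm wide, floor 14 mm above the bench, roof underside 26, roof top 31 mm. The bay ends in a rigid wall at x = 106 mm.
- thumb_notch (a point): Middle of the thumb notch cut through roof and floor of the dock at its mouth, half-way up the bay. The notch is 56 mm wide (y = -28 to +28 mm) and 20 mm deep (x = 0 to 20 mm in the dock's frame), open down to the bench, so that a fingertip can follow the disk's edge a little way in. This point: x = 10, y = 0, 20 mm above the bench.
- hard_disk_center (a point): Centre (half-way up) of the hard disk, a flat metal box 100 (along the dock's x) x 70 x 9 mm, about 0.1 kg, loose on the bay floor, top 23 mm above the bench, sticking 20 to 42 mm out of the mouth at the start. It slides freely (under 1 N). Fully home its far end meets the wall: centre at x = 56 mm, near edge at x = 6 mm in the dock's frame.
- hard_disk_near_edge (a point): Middle of the hard disk's upright edge nearest the robot, the face to push, 18.5 mm above the bench.
- door_panel (a joint): Angle of the bay door, rad: 0 = shut across the mouth, grows as it swings out towards the robot and to the left (1.57 = straight out, stop at 2.2). Starts at 1.6 to 2.05. Hinge upright at the left (+y) end of the mouth; light friction (0.03 N m) keeps the door where it is left. Shut, its inner face is 1 mm in front of the mouth, so it cannot shut while the disk sticks out.
- door_hinge (a point): Point on the door's hinge axis, half-way up the door; in the dock's frame x = -3.5 mm, y = +47 mm, 16.5 mm above the bench.
- door_free_end (a point): Middle of the door's free end, 92 mm from the hinge axis. The door is a flat black panel 5 mm thick, 4 to 29 mm above the bench, with a small lip standing 3 mm off the outer face at the free end. The outer face is the one towards the robot when shut and on the left (+y) when open.
- power_key (a joint): Travel of the dock's power key, m: 0 = up, 0.004 = fully down; straight down, sprung (starts to move at 1.2 N, fully down at 4 N) and comes up by itself.
- power_key_top (a point): Middle of the top of the power key, a plain grey key, 13 (x) x 11 mm, on the dock's roof, right of the thumb notch and behind it; its top stands 7 mm above the roof, 38 mm above the bench, within a bezel 2 mm high; in the dock's frame x = 45, y = -31 mm.
- screwdriver_yellow: Bystander: yellow-handled screwdriver, 18x140x16 mm, lying beside the dock on its right (-y) side. Origin at the centre of its underside.
- usb_stick: Bystander: dark memory stick, 17x52x8 mm, lying beside the dock on its left (+y) side, behind the line of the mouth. Origin at the centre of its underside.
- side_cutters: Bystander: small red-handled side cutters, 34x113x10 mm, lying to the right of the work. Origin at the centre of its underside.
- flux_tin: Bystander: flat round tin with a green lid, 79 mm across, 24 mm high, standing near the bench's front edge, left of the board vice. Origin at the centre of its underside.
- solder_spool: Bystander: white spool of solder, 49x68x36 mm, standing near the bench's front edge, left of the work. Origin at the centre of its underside.
Mind the look-alikes: they are no part of the job. Leave any purple look-alike of the part that bears hard_disk_center alone.

How it is judged:
By the outcome, as a careful person would: the job done as asked, in the order asked, and still so for the second after the job is handed in, with the robot touching nothing.
It also fails if it takes over 48 s, if anything falls off the work surface, if the arm or the gripper's body presses on something with over 40 N, if the wrist force passes 120 N, or if a joint passes its speed limit or range.

## Robot

A 6-joint arm with a two-finger parallel gripper is mounted at the origin on a cart in front of the work surface, level with it; the furniture and walls round the work are solid. World frame = base frame: x ahead of the robot, y to its left, z up, the work surface at z = 0. Lengths are in m, angles in rad, forces in N, time in s.
With the tool pointing down it reaches from about 0.25 to 0.8 m from the base axis. Payload 8.5 kg.
Tool frame: the origin (TCP) lies on the centre line of the jaws, within the pads' length; the fingertips stand 11 mm ahead of it and the grasp point (between the pads) lies 8 mm behind it; z points along the fingers, y is the direction in which the jaws open and shut (so a half turn about z gives the same grasp; the last joint's range is limited). The gripper opens to 85 mm and grips with 20 to 120 N. Pads are 22 mm wide; open, the fingers measure 114 mm over their backs; the gripper's body (76 mm by 85 mm) begins 54 mm behind the grasp point. The pads swing forward as they close: fully open they stand 13 mm farther back than shut.
Start: joints at [-1.199, 0.238, -0.013, 1.319, 0, 1.571], TCP at [0.191, -0.489, 0.242] pointing down, gripper open.
Joint ranges: [-2.66, 2.66], [-1.03, 1.9], [-1.14, 1.46], [-1.82, 2.27], [-1.45, 1.34], [-3.14, 3.14]. Speed limits (rad/s): [2.22, 2.22, 2.79, 3.14, 3.14, 3.14].

## Interface

Orientations are given as a unit quaternion [w, x, y, z].
In Python, from workcell import manip gives the robot as it stands.
- The arm moves only by the tool servo_tool, never from a script. Its argument "rows" is a list of rows, each a list of 4 numbers: the shift along the tool's x, y, z in m, then the turn about the tool's z in rad. A call has exactly 8 rows; each row shifts and turns the commanded pose from where the row before left it, along the tool's axes as they then stand; what a row does not reach is not made up. A row lasts 1/12 s, in which the tool goes at most 41.7 mm and 7.16 degrees, less where a joint would pass 70% of its speed; a pose out of reach is approached as far as the arm can. A call with a gripper value outside its range is refused whole. "fingers" is the finger opening in m, from 0 to 0.0854, set as the call begins (left out, the last holds). The fingers move at their own pace and stop on an object; "grip_force" is the grip in N (left out, the last holds). Time passes only in rows, so rows that do not move let the fingers close, or fill a call up. It gives the time, the measured TCP pose, the force and the opening at its end, in the units of the state.
- manip.observe(): the state, without advancing time (a new reading comes with each control period).
- manip.camera(name): name is "side" or "top" or "wrist"; returns the picture (480x640x3 uint8, blue, green, red); there is no depth.
- manip.camera_model(name): a dict with "camera_matrix" (3x3 intrinsics, pixels), "R" (3x3) and "t" (3): a world point X has camera coordinates R X + t. Camera axes: x right, y down, z forward; pixel columns grow to the right and rows downward; lengths in m; the calibration is good to about 2 mm. A picture is of the moment at which its call begins: read the wrist's pose just before it. camera_model takes no time and is no camera call; for the wrist camera it gives the pose at the moment of the call.
- manip.hand_in(): hands the job in, once; it reports no verdict.
The state is a dict: "time": time; "qpos": joint angles; "dq": joint speeds; "joint_torque": joint torques, N m; "ee_pos": TCP position; "tcp_rot": TCP orientation; "force": force on the tool from outside, world axes, zero at the start; "torque": the same for the moment, N m; "gripper_width": finger opening in m.
Only numpy, scipy, OpenCV 4.12 (cv2) and the standard library are available. Lean on these libraries where they do the work, as an engineer would, in place of code of your own. Each camera call takes 0.05 s, during which the arm holds its last target.

## Working session

There is one attempt and no reset: what is moved stays moved. The work goes in short steps, Python scripts to look and compute and a tool call to move; the robot and the scene stay as the last step left them, time stands still between calls to the robot, and variables do not carry over. Pictures are saved under pics/ and viewed, and the job is handed in when it is done.

Besides the shell and the picture viewer there is one more tool, called after "Emit:" by a JSON object that holds its "op" and its "data". servo_tool: Moves the arm, as the interface text tells. Its arguments: {"type":"object","properties":{"rows":{"type":"array","items":{"type":"array","items":{"type":"number"}}},"fingers":{"type":"number"},"grip_force":{"type":"number"}},"required":["rows"]}

```bash
ls; mkdir -p pics; python3 - <<'E'
from workcell import manip
import cv2
s=manip.observe();print({k:s[k] for k in('time','ee_pos','tcp_rot','gripper_width','force')})
for n in('top','side'):
    cv2.imwrite(f'pics/{n}0.png',manip.camera(n)); m=manip.camera_model(n); print(n,m)
E
```

```text
pics
{'time': 0.0, 'ee_pos': array([ 0.19056818, -0.48873595,  0.24167216]), 'tcp_rot': array([-7.28778797e-04,  9.82769228e-01,  1.84835313e-01, -1.45725542e-04]), 'gripper_width': 0.08532897786098739, 'force': array([ 0.16113909,  0.15591822, -0.32965659])}
top {'camera_matrix': array([[445.69673743,   0.        , 317.68223966],
       [  0.        , 445.69673743, 236.33424636],
       [  0.        ,   0.        ,   1.        ]]), 'R': array([[ 4.34015858e-02, -9.99057684e-01, -2.14129316e-04],
       [-9.76233824e-01, -4.23645061e-02, -2.12538864e-01],
       [ 2.12329514e-01,  9.43356405e-03, -9.77152591e-01]]), 't': array([-0.35899602,  0.4965121 ,  1.12222985])}
side {'camera_matrix': array([[616.93109499,   0.        , 320.66819434],
       [  0.        , 616.93109499, 237.87926256],
       [  0.        ,   0.        ,   1.        ]]), 'R': array([[ 0.91942194, -0.39324745, -0.00444235],
       [-0.18065   , -0.41227654, -0.892969  ],
       [ 0.3493263 ,  0.8218178 , -0.45009625]]), 't': array([-0.58222928,  0.00370598,  1.55712733])}
```

View pics/top0.png

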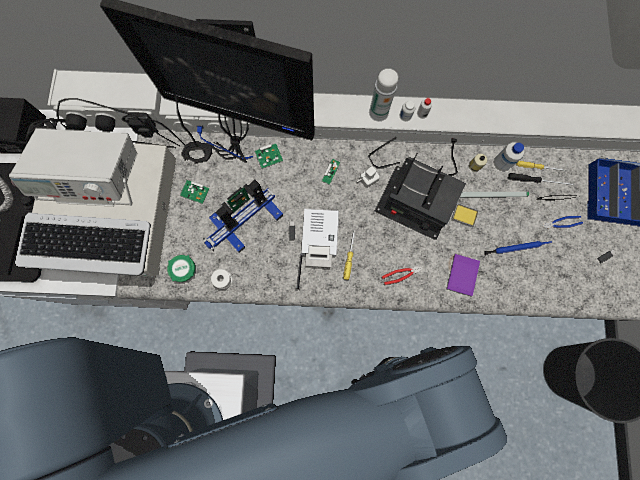

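View pics/side0.png

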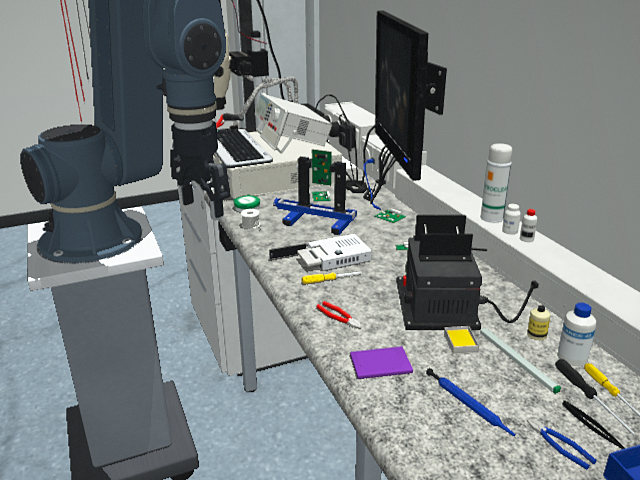

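The dock is at about (320,238) in the top view. The disk sticks out towards the robot, the black door stands at (299,272), and the purple look-alike is at (463,275). I'll zoom in on the dock.

```bash
python3 - <<'E'
import cv2
a=cv2.imread('pics/top0.png')[195:300,270:375];cv2.imwrite('pics/top0z.png',cv2.resize(a,None,fx=5.6,fy=5.6,interpolation=cv2.INTER_CUBIC))
a=cv2.imread('pics/side0.png')[220:295,260:380];cv2.imwrite('pics/side0z.png',cv2.resize(a,None,fx=6.5,fy=6.5,interpolation=cv2.INTER_CUBIC))
E
```

```text
(no output)
```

View pics/top0z.png

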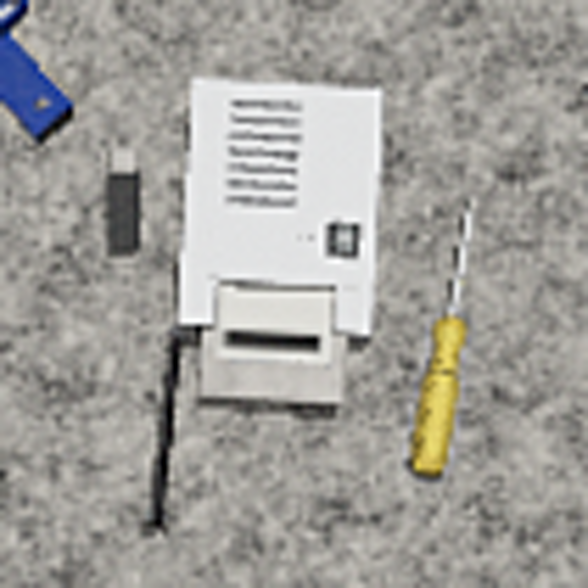

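View pics/side0z.png

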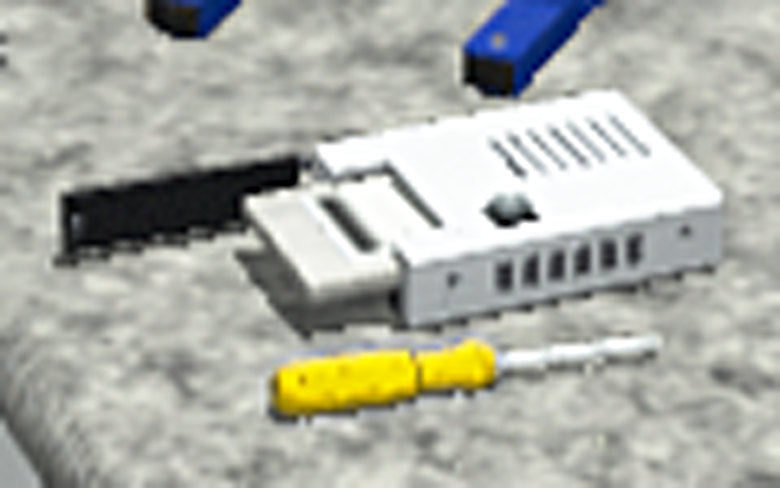

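The zoomed top view shows the roof corners at (195,80), (381,90), (180,325) and (370,333), and the key at (343,240). The disk's near edge runs from (203,398) to (337,405), and the door's free end is at (157,527).

```bash
cat > h.py <<'E'
import numpy as np
from scipy.optimize import least_squares
def ray(m,uv,z):
    K,R,t=m['camera_matrix'],m['R'],m['t']
    d=R.T@np.linalg.inv(K)@np.array([uv[0],uv[1],1.]);c=-R.T@t
    return c+d*(z-c[2])/d[2]
def proj(m,X):
    p=m['camera_matrix']@(m['R']@X+m['t']);return p[:2]/p[2]
def fit(dock,world):
    # yaw, x, y
    D=np.array(dock);W=np.array(world)
    f=lambda p:(np.c_[p[0]+D[:,0]*np.cos(p[2])-D[:,1]*np.sin(p[2]),p[1]+D[:,0]*np.sin(p[2])+D[:,1]*np.cos(p[2])]-W).ravel()
    r=least_squares(f,[0.5,0,0]);return r.x,r.fun.reshape(-1,2)
def w2d(p,w):
    d=np.array(w[:2])-p[:2];c,s=np.cos(p[2]),np.sin(p[2]);return np.array([c*d[0]+s*d[1],-s*d[0]+c*d[1]])
def d2w(p,d):
    c,s=np.cos(p[2]),np.sin(p[2]);return np.array([p[0]+c*d[0]-s*d[1],p[1]+s*d[0]+c*d[1]])
E
python3 - <<'E'
from h import *
from workcell import manip
m=manip.camera_model('top')
g=lambda u,v,z:ray(m,((u+.5)/5.6-.5+270,(v+.5)/5.6-.5+195),z)[:2]
W=[g(195,80,.031),g(381,90,.031),g(180,325,.031),g(370,333,.031),g(343,240,.038)]
D=[(.122,.047),(.122,-.047),(0,.047),(0,-.047),(.045,-.031)]
p,r=fit(D,W);print(p,np.round(r*1000,1))
for n,a in dict(dl=(203,398,.023),dr=(337,405,.023),door=(157,527,.029),hinge=(182,330,.029)).items():
    w=g(*a);print(n,w,w2d(p,w))
h=d2w(p,(-.0035,.047));print('hinge',h)
s=manip.observe();print(s['time'])
E
```

```text
[ 0.46938138 -0.34143823 -0.00945766] [[ 0.4  1.8]
 [ 0.6 -1.5]
 [-0.4  1.9]
 [-1.3 -1.6]
 [ 0.7 -0.6]]
dl [ 0.43680989 -0.30872408] [-0.03287943  0.03240464]
dr [ 0.43621799 -0.37265701] [-0.03286666 -0.03153102]
door [ 0.37401572 -0.29036509] [-0.09584442  0.05016894]
hinge [ 0.46817173 -0.29731287] [-0.00162691  0.04411195]
hinge [ 0.46632604 -0.29440723]
0.1
```

Emit:
{"op": "servo_tool", "data": {"rows": [[0.029,-0.0085,0,0],[0.029,-0.0085,0,0],[0.029,-0.0085,0,0],[0.029,-0.0085,0,0],[0.029,-0.0085,0,0],[0.029,-0.0085,0,0],[0.029,-0.0085,0,0],[0.029,-0.0085,0,0]], "fingers": 0, "grip_force": 20}}

```text
time: 0.77
ee_pos: [0.383, -0.3403, 0.2421]
tcp_rot: [-0.0, 0.983, 0.185, -0.0]
force: [0.5, -0.6, 0.5]
gripper_width: -0.0
```

Emit:
{"op": "servo_tool", "data": {"rows": [[0,0,0.015,0.095],[0,0,0.015,0.095],[0,0,0.015,0.095],[0,0,0.015,0.096],[0,0,0.015,0],[0,0,0,0],[0,0,0,0],[0,0,0,0]]}}

```text
time: 1.43
ee_pos: [0.3823, -0.3416, 0.1679]
tcp_rot: [0.0, 1.0, -0.004, 0.0]
force: [0.6, 0.7, -0.5]
gripper_width: -0.0003
```

```bash
python3 - <<'E'
from workcell import manip
import cv2
s=manip.observe();print({k:s[k] for k in('time','ee_pos','tcp_rot','gripper_width','force')})
m=manip.camera_model('wrist');cv2.imwrite('pics/w1.png',manip.camera('wrist'));print(m)
import pickle;pickle.dump(m,open('w1.pkl','wb'))
E
```

```text
{'time': 1.4333, 'ee_pos': array([ 0.38234176, -0.34164843,  0.16790836]), 'tcp_rot': array([ 8.45246461e-05,  9.99990582e-01, -4.33684519e-03,  1.44039418e-04]), 'gripper_width': -0.0002764071797629478, 'force': array([ 0.60939773,  0.70523822, -0.47539058])}
{'camera_matrix': array([[354.82875178,   0.        , 316.67813201],
       [  0.        , 354.82875178, 238.35736265],
       [  0.        ,   0.        ,   1.        ]]), 'R': array([[-8.93787949e-03, -9.99960045e-01, -1.50057393e-04],
       [-9.47392972e-01,  8.42000798e-03,  3.19961966e-01],
       [-3.19947919e-01,  3.00194481e-03, -9.47430376e-01]]), 't': array([-0.33789262,  0.34814814,  0.43343273])}
```

View pics/w1.png

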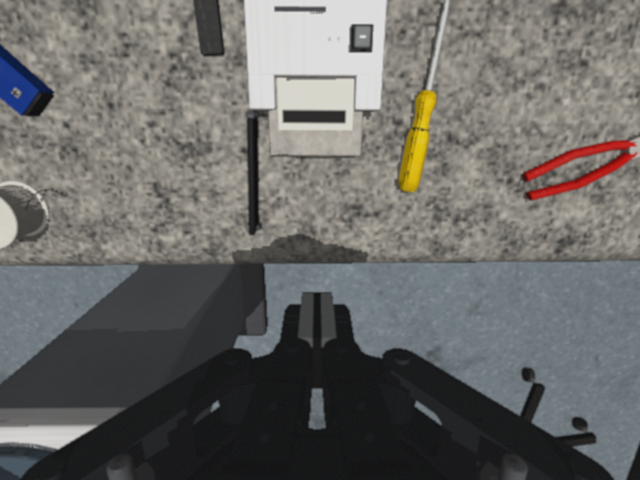

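The wrist view shows the mouth corners at (248,109) and (381,109), and the key at (362,38). The disk's near edge is at row 155, columns 270–361, and the door's free end is at (253,232).

```bash
python3 - <<'E'
from h import *
import pickle
m=pickle.load(open('w1.pkl','rb'))
g=lambda u,v,z:ray(m,(u,v),z)[:2]
W=[g(248,109,.031),g(381,109,.031),g(362,38,.038)]
D=[(0,.047),(0,-.047),(.045,-.031)]
p,r=fit(D,W);print(p,np.round(r*1000,1))
for n,a in dict(dl=(270,155,.023),dr=(361,155,.023),door=(253,232,.029),edge=(450,262,0),sd=(408,188,.008)).items():
    w=g(*a);print(n,w,w2d(p,w))
print('tip row: ',[proj(m,np.array([.382+dx,-.3416,.1679-.011])) for dx in(-.011,0,.011)])
E
```

```text
[ 0.47143276 -0.34052963 -0.01478868] [[-0.2 -0.2]
 [-0.8  0.3]
 [ 1.  -0.1]]
dl [ 0.43950278 -0.306304  ] [-0.03243262  0.0337497 ]
dr [ 0.43888464 -0.3755714 ] [-0.03202635 -0.03551926]
door [ 0.38005431 -0.29043029] [-0.09210933  0.04874255]
edge [ 0.34065037 -0.46233891] [-0.12896676 -0.12372998]
sd [ 0.4104106  -0.41706272] [-0.0598837  -0.07742713]
tip row:  [array([317.43964584, 332.92785174]), array([317.24027466, 312.09679906]), array([317.03202244, 290.33782243])]
```

Emit:
{"op": "servo_tool", "data": {"rows": [[0,-0.001,0.02,0],[0,0,0.02,0],[0,0,0.02,0],[0,0,0.02,0],[0,0,0.02,0],[0,0,0.02,0],[0,0,0.02,0.004],[0,0,0.006,0]]}}

```text
time: 2.15
ee_pos: [0.3816, -0.34, 0.0197]
tcp_rot: [-0.001, 1.0, -0.007, -0.001]
force: [-1.0, 0.2, -0.8]
gripper_width: 0.0003
```

```bash
python3 - <<'E'
from workcell import manip
import cv2
s=manip.observe();print({k:s[k] for k in('time','ee_pos','tcp_rot','gripper_width','force')})
cv2.imwrite('pics/s2z.png',cv2.resize(manip.camera('side')[200:300,230:380],None,fx=5,fy=5));cv2.imwrite('pics/w2.png',manip.camera('wrist'))
E
```

```text
{'time': 2.15, 'ee_pos': array([ 0.3815781 , -0.33997793,  0.0197334 ]), 'tcp_rot': array([-6.84619684e-04,  9.99977777e-01, -6.59028520e-03, -7.37956979e-04]), 'gripper_width': 0.0003426399289631447, 'force': array([-0.96500288,  0.19113423, -0.76277697])}
```

View pics/s2z.png

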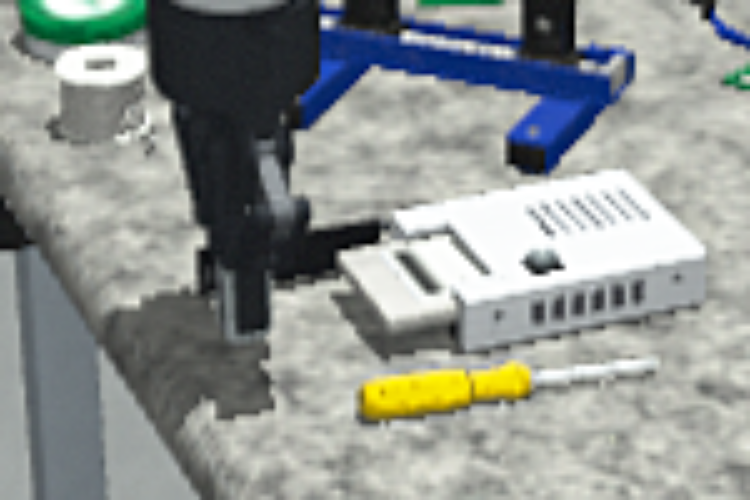

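View pics/w2.png

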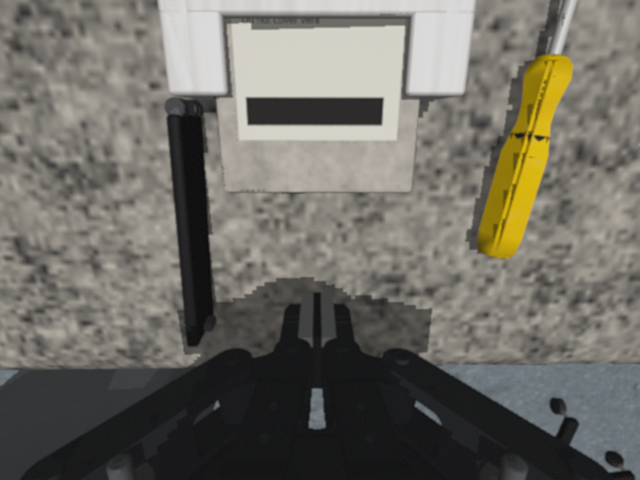

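The fingertip stands in line with the disk, well clear of the door. I'll push now.

Emit:
{"op": "servo_tool", "data": {"rows": [[0.012,0,0,0],[0.012,0,0,0],[0.012,0,0,0],[0.006,0,0,0],[0.006,0,0,0],[0.006,0,0,0],[0.006,0,0,0],[0.006,0,0,0]]}}

```text
time: 2.92
ee_pos: [0.4485, -0.3412, 0.0213]
tcp_rot: [-0.0, 1.0, -0.007, -0.0]
force: [-0.8, -0.0, 0.5]
gripper_width: 0.0001
```

Emit:
{"op": "servo_tool", "data": {"rows": [[0.004,0,0,0],[0.004,0,0,0],[0.002,0,0,0],[0.001,0,0,0],[0.001,0,0,0],[0,0,0,0],[0,0,0,0],[0,0,0,0]]}}

```text
time: 3.58
ee_pos: [0.4601, -0.3415, 0.0213]
tcp_rot: [-0.0, 1.0, -0.007, 0.0]
force: [-0.0, -1.2, 0.6]
gripper_width: -0.0
```

```bash
python3 - <<'E'
from workcell import manip
import cv2
s=manip.observe();print({k:s[k] for k in('time','ee_pos','tcp_rot','gripper_width','force')})
cv2.imwrite('pics/w3.png',manip.camera('wrist'))
E
```

```text
{'time': 3.5833, 'ee_pos': array([ 0.46008824, -0.34150695,  0.02132025]), 'tcp_rot': array([-2.70405184e-05,  9.99977912e-01, -6.64630290e-03,  3.57817643e-05]), 'gripper_width': -4.256951524081515e-05, 'force': array([-0.01707464, -1.15935425,  0.56423655])}
```

View pics/w3.png

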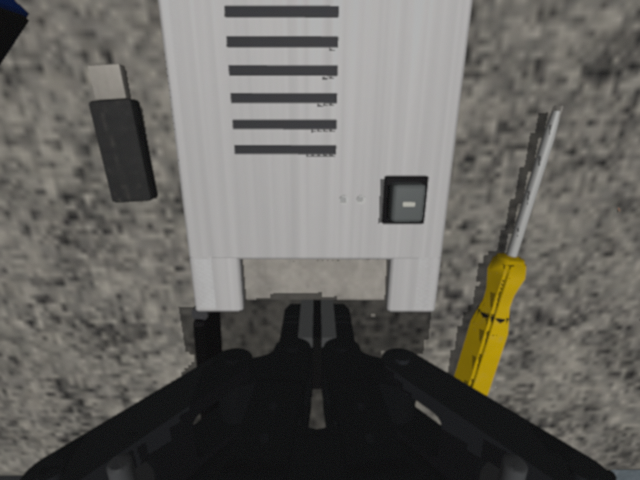

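No wall contact yet. The disk's edge is just inside the mouth, at about row 296. I'll creep on until the force rises.

Emit:
{"op": "servo_tool", "data": {"rows": [[0.001,0,0,0],[0.001,0,0,0],[0.001,0,0,0],[0.001,0,0,0],[0.0005,0,0,0],[0.0005,0,0,0],[0,0,0,0],[0,0,0,0]]}}

```text
time: 4.3
ee_pos: [0.4653, -0.3415, 0.0213]
tcp_rot: [-0.0, 1.0, -0.007, 0.0]
force: [0.1, -0.3, -0.0]
gripper_width: 0.0001
```

Emit:
{"op": "servo_tool", "data": {"rows": [[0.0005,0,0,0],[0.0005,0,0,0],[0.0005,0,0,0],[0.0005,0,0,0],[0,0,0,0],[0,0,0,0],[0,0,0,0],[0,0,0,0]]}}

```text
time: 4.97
ee_pos: [0.4659, -0.3414, 0.0212]
tcp_rot: [-0.0, 1.0, -0.007, -0.001]
force: [-5.2, -0.6, 3.7]
gripper_width: -0.0003
```

Emit:
{"op": "servo_tool", "data": {"rows": [[0.0005,0,0,0],[0.0005,0,0,0],[0.0005,0,0,0],[0,0,0,0],[0,0,0,0],[0,0,0,0],[0,0,0,0],[0,0,0,0]]}}

```text
time: 5.63
ee_pos: [0.466, -0.3414, 0.0212]
tcp_rot: [-0.0, 1.0, -0.007, -0.002]
force: [-12.6, -0.9, 8.2]
gripper_width: 0.0002
```

```bash
python3 - <<'E'
from workcell import manip
import cv2
cv2.imwrite('pics/w4.png',manip.camera('wrist'))
E
```

```text
(no output)
```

View pics/w4.png

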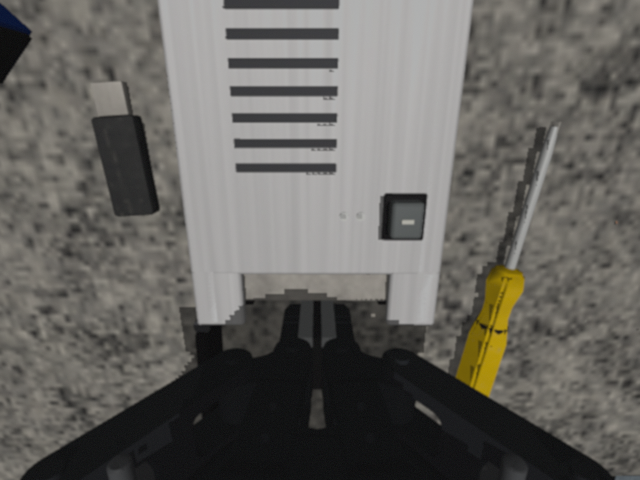

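There is a firm stop at TCP x = 0.466, where 0.4655 was predicted for fully home, at 12 N. I'll back out of the notch, rise, and go round to the outer side of the door.

Emit:
{"op": "servo_tool", "data": {"rows": [[-0.004,0,0,0],[-0.012,0,0,0],[-0.02,0,0,0],[0,0,-0.03,0],[0,0,-0.03,0],[-0.009,-0.028,0,0],[-0.009,-0.028,0,0],[-0.009,-0.029,0,0]]}}

```text
time: 6.35
ee_pos: [0.4063, -0.2553, 0.0817]
tcp_rot: [0.0, 1.0, -0.007, 0.001]
force: [1.3, 0.8, -0.1]
gripper_width: 0.0001
```

```bash
python3 - <<'E'
from workcell import manip
import cv2
s=manip.observe();print({k:s[k] for k in('time','ee_pos','tcp_rot','gripper_width','force')})
cv2.imwrite('pics/w5.png',manip.camera('wrist'))
cv2.imwrite('pics/s5z.png',cv2.resize(manip.camera('side')[200:300,230:380],None,fx=5,fy=5))
E
```

```text
{'time': 6.35, 'ee_pos': array([ 0.40629213, -0.25531767,  0.08171945]), 'tcp_rot': array([ 2.38288569e-04,  9.99974282e-01, -7.11331663e-03,  8.82951194e-04]), 'gripper_width': 6.526322207787459e-05, 'force': array([ 1.2877881 ,  0.75618559, -0.13546529])}
```

View pics/w5.png

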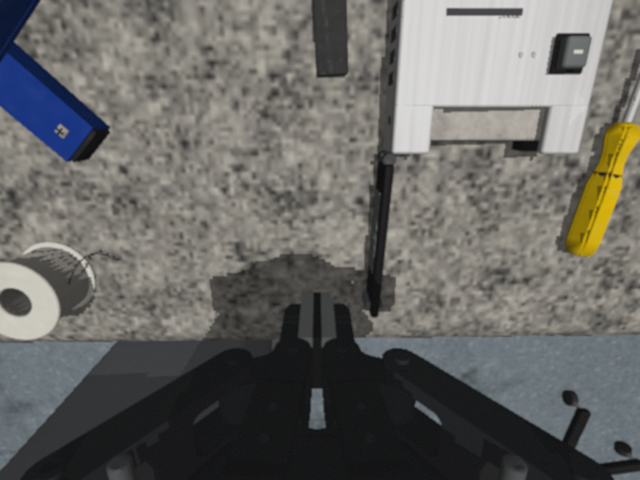

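View pics/s5z.png

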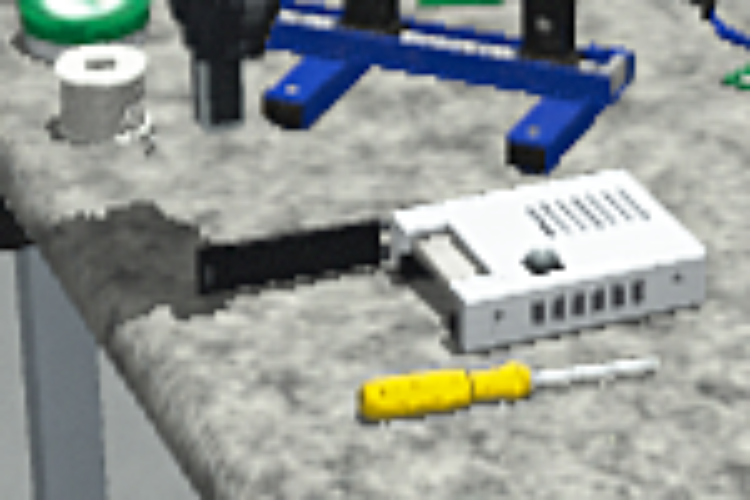

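The disk is inside, its edge near row 141, the door is still open (free end at (376,312)), and the finger is left of it. I'll check the disk edge in numbers.

```bash
python3 - <<'E'
from h import *
from workcell import manip
import cv2
m=manip.camera_model('wrist')
g=lambda u,v,z:ray(m,(u,v),z)[:2]
p,r=fit([(0,.047),(0,-.047),(.045,-.031)],[g(393,154,.031),g(581,153,.031),g(573,51,.038)]);print(p,np.round(r*1000,1))
for a in[(6,25,23),(6,-25,23),(6,0,23),(0,0,23)]:
    print(a,proj(m,np.array([*d2w(p,(a[0]/1e3,a[1]/1e3)),a[2]/1e3])))
print(w2d(p,g(376,312,.029)))
cv2.imwrite('pics/w5z.png',cv2.resize(cv2.imread('pics/w5.png')[85:175,375:605],None,fx=3.4,fy=3.4,interpolation=cv2.INTER_CUBIC))
E
```

```text
[ 0.46945059 -0.33657015  0.00647576] [[-0.9  1. ]
 [ 0.3  0.6]
 [ 0.6 -1.6]]
(6, 25, 23) [431.10900169 141.59797109]
(6, -25, 23) [528.58508699 139.79278021]
(6, 0, 23) [479.79185664 140.69639769]
(0, 0, 23) [478.2955946 152.6354627]
[-0.08984314  0.05088754]
```

View pics/w5z.png

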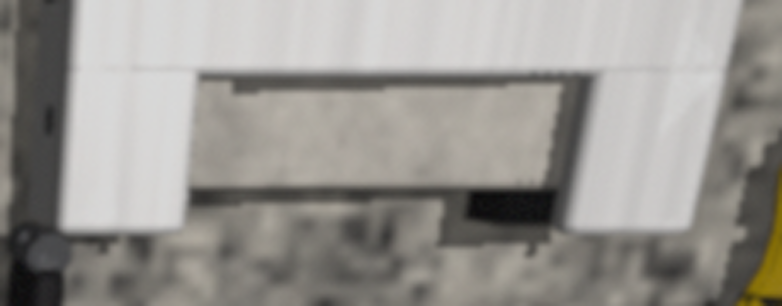

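The disk's edge falls on the row predicted for x = 6 mm, so it is home. Next I'll lower outside the door and start the sweep.

Emit:
{"op": "servo_tool", "data": {"rows": [[0,0,0.025,0],[0,0,0.025,0],[0,0,0.01,0],[0,0,0,0],[0,0.011,0,0],[0,0.011,0,0],[-0.0015,0.01,0,0],[-0.0015,0.01,0,0]]}}

```text
time: 7.12
ee_pos: [0.4037, -0.2996, 0.0221]
tcp_rot: [0.0, 1.0, -0.007, 0.001]
force: [0.1, 0.9, -0.1]
gripper_width: -0.0002
```

```bash
python3 - <<'E'
from workcell import manip
import cv2
s=manip.observe();print({k:s[k] for k in('time','ee_pos','tcp_rot','gripper_width','force')})
cv2.imwrite('pics/w6.png',manip.camera('wrist'))
E
```

```text
{'time': 7.1167, 'ee_pos': array([ 0.40373202, -0.29961237,  0.02214811]), 'tcp_rot': array([ 4.87760780e-04,  9.99976605e-01, -6.77429511e-03,  8.12291192e-04]), 'gripper_width': -0.00022843274330028478, 'force': array([ 0.10641506,  0.89269239, -0.05739845])}
```

View pics/w6.png

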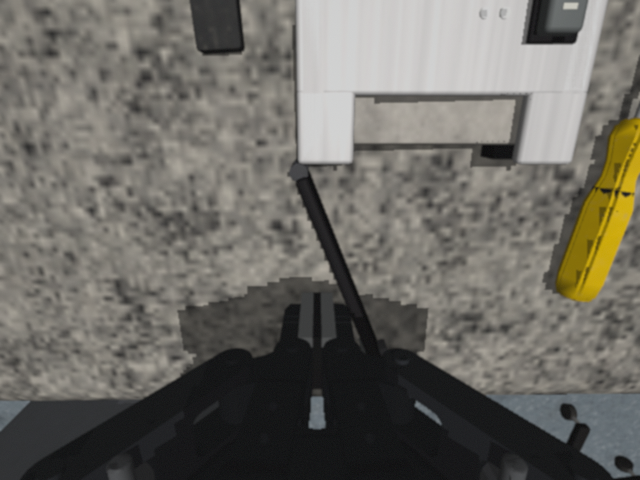

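The door follows the finger and is turning as planned. I'll continue the arc.

Emit:
{"op": "servo_tool", "data": {"rows": [[0.002,0.008,0,0],[0.002,0.008,0,0],[0.002,0.008,0,0],[0.006,0.007,0,0],[0.006,0.007,0,0],[0.006,0.007,0,0],[0.005,0.003,0,0],[0.005,0.003,0,0]]}}

```text
time: 7.83
ee_pos: [0.4372, -0.3495, 0.0211]
tcp_rot: [-0.0, 1.0, -0.007, -0.0]
force: [-1.2, 1.3, -1.1]
gripper_width: 0.0
```

```bash
python3 - <<'E'
from workcell import manip
import cv2
s=manip.observe();print({k:s[k] for k in('time','ee_pos','tcp_rot','gripper_width','force')})
cv2.imwrite('pics/w7.png',manip.camera('wrist'))
E
```

```text
{'time': 7.8333, 'ee_pos': array([ 0.43721689, -0.34954698,  0.02110197]), 'tcp_rot': array([-1.13869377e-04,  9.99978232e-01, -6.59647130e-03, -9.34402971e-05]), 'gripper_width': 2.4525379539563504e-05, 'force': array([-1.19130404,  1.31243589, -1.08533012])}
```

View pics/w7.png

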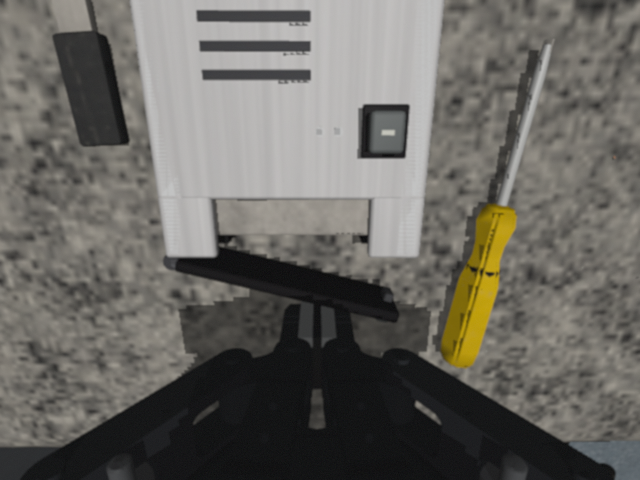

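Emit:
{"op": "servo_tool", "data": {"rows": [[0.004,0.002,0,0],[0.004,0.002,0,0],[0.003,0.002,0,0],[0.002,0.001,0,0],[0.001,0,0,0],[0.001,0,0,0],[0.001,0,0,0],[0,0,0,0]]}}

```text
time: 8.55
ee_pos: [0.4526, -0.3563, 0.0213]
tcp_rot: [-0.0, 1.0, -0.007, 0.0]
force: [-0.4, -0.3, -0.2]
gripper_width: 0.0002
```

Emit:
{"op": "servo_tool", "data": {"rows": [[0.0005,0,0,0],[0.0005,0,0,0],[0.0005,0,0,0],[0.0005,0,0,0],[0,0,0,0],[0,0,0,0],[0,0,0,0],[0,0,0,0]]}}

```text
time: 9.22
ee_pos: [0.4538, -0.3564, 0.0213]
tcp_rot: [-0.0, 1.0, -0.007, -0.001]
force: [-4.3, -0.5, 3.2]
gripper_width: 0.0002
```

```bash
python3 - <<'E'
from workcell import manip
import cv2
s=manip.observe();print({k:s[k] for k in('time','ee_pos','tcp_rot','gripper_width','force')})
cv2.imwrite('pics/w8.png',manip.camera('wrist'))
E
```

```text
{'time': 9.2167, 'ee_pos': array([ 0.45382976, -0.35639736,  0.02127085]), 'tcp_rot': array([-1.45317637e-05,  9.99977029e-01, -6.75719260e-03, -5.31151069e-04]), 'gripper_width': 0.00015564997956674963, 'force': array([-4.29614345, -0.52623763,  3.24963601])}
```

View pics/w8.png

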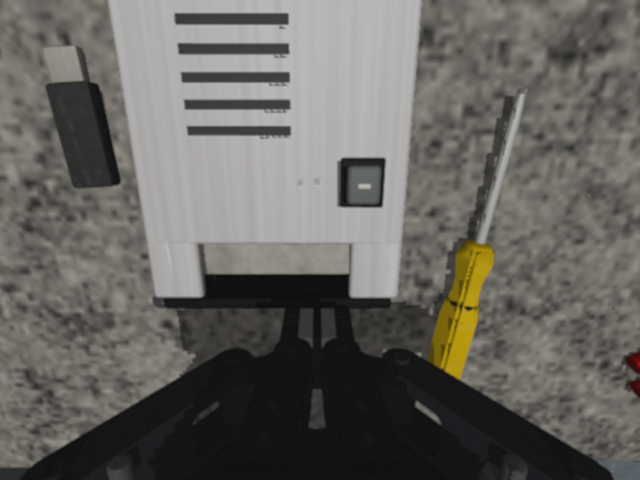

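Emit:
{"op": "servo_tool", "data": {"rows": [[0.0005,0,0,0],[0.0005,0,0,0],[0.0005,0,0,0],[0,0,0,0],[0,0,0,0],[0,0,0,0],[0,0,0,0],[0,0,0,0]]}}

```text
time: 9.93
ee_pos: [0.454, -0.3564, 0.0212]
tcp_rot: [-0.0, 1.0, -0.007, -0.002]
force: [-10.8, -1.7, 6.2]
gripper_width: 0.0002
```

Emit:
{"op": "servo_tool", "data": {"rows": [[-0.004,0,0,0],[-0.012,0,0,0],[0,0,-0.02,0],[0,0,-0.03,0],[0,0,-0.02,0],[0,0,0,0],[0,0,0,0],[0,0,0,0]]}}

```text
time: 10.6
ee_pos: [0.4396, -0.356, 0.0909]
tcp_rot: [-0.0, 1.0, -0.007, 0.0]
force: [-0.3, -1.2, -0.1]
gripper_width: -0.0002
```

```bash
python3 - <<'E'
from workcell import manip
import cv2,pickle
s=manip.observe();print({k:s[k] for k in('time','ee_pos','tcp_rot','gripper_width','force')})
pickle.dump(manip.camera_model('wrist'),open('w9.pkl','wb'))
cv2.imwrite('pics/w9.png',manip.camera('wrist'))
cv2.imwrite('pics/s9z.png',cv2.resize(manip.camera('side')[200:300,230:380],None,fx=5,fy=5))
E
```

```text
{'time': 10.6, 'ee_pos': array([ 0.43956148, -0.35595025,  0.09087031]), 'tcp_rot': array([-2.22832853e-04,  9.99978388e-01, -6.57048771e-03,  4.33815972e-05]), 'gripper_width': -0.00018416874434469397, 'force': array([-0.318119  , -1.18943315, -0.05239062])}
```

View pics/w9.png

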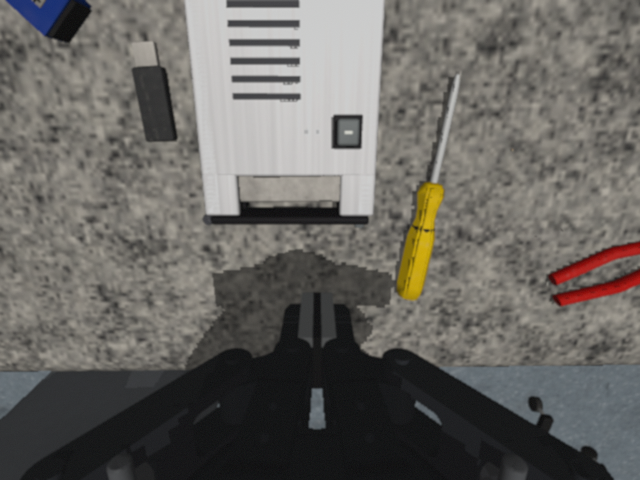

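View pics/s9z.png

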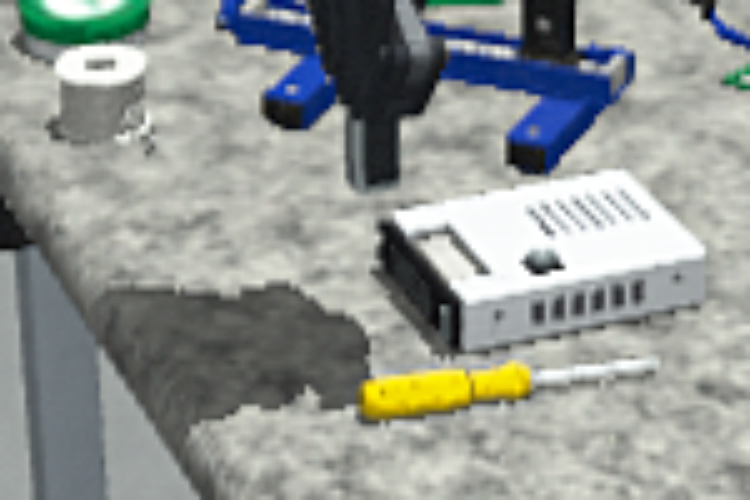

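The door lies flat across the mouth (row 219, columns 206–368), and the key is at (348,132).

```bash
python3 - <<'E'
from h import *
import pickle
m=pickle.load(open('w9.pkl','rb'))
g=lambda u,v,z:ray(m,(u,v),z)[:2]
print('key',g(348,132,.038),g(348,132,.033))
p,r=fit([(0,.047),(0,-.047),(.045,-.031)],[g(206,216,.031),g(371,216,.031),g(348,132,.038)]);print(p,np.round(r*1e3,1))
for e in[(206,223,.029),(368,223,.029)]: print('door outer top edge',w2d(p,g(*e)))
E
```

```text
key [ 0.51613735 -0.37222797] [ 0.51595838 -0.3726447 ]
[ 0.47152603 -0.34042426 -0.01441665] [[ 0.1  1. ]
 [-0.  -1.1]
 [-0.1  0.2]]
door outer top edge [-0.0047236   0.04706417]
door outer top edge [-0.00461462 -0.04467733]
```

Emit:
{"op": "servo_tool", "data": {"rows": [[0.025,0.005,0,0],[0.025,0.005,0,0],[0.026,0.0055,0,0],[0,0,0.015,0],[0,0,0.015,0],[0,0,0.007,0],[0,0,0,0],[0,0,0,0]]}}

```text
time: 11.37
ee_pos: [0.5151, -0.3723, 0.0536]
tcp_rot: [-0.001, 1.0, -0.007, -0.001]
force: [-0.2, -0.2, 0.6]
gripper_width: -0.0003
```

```bash
python3 - <<'E'
from workcell import manip
import cv2,pickle
s=manip.observe();print({k:s[k] for k in('time','ee_pos','tcp_rot','gripper_width','force')})
cv2.imwrite('pics/w10.png',manip.camera('wrist'))
cv2.imwrite('pics/s10z.png',cv2.resize(manip.camera('side')[200:300,260:410],None,fx=5,fy=5))
E
```

```text
{'time': 11.3667, 'ee_pos': array([ 0.51511503, -0.37234892,  0.05358641]), 'tcp_rot': array([-6.00578585e-04,  9.99977463e-01, -6.64483517e-03, -7.47565751e-04]), 'gripper_width': -0.00028015369676602107, 'force': array([-0.20475783, -0.18382787,  0.59157013])}
```

View pics/s10z.png

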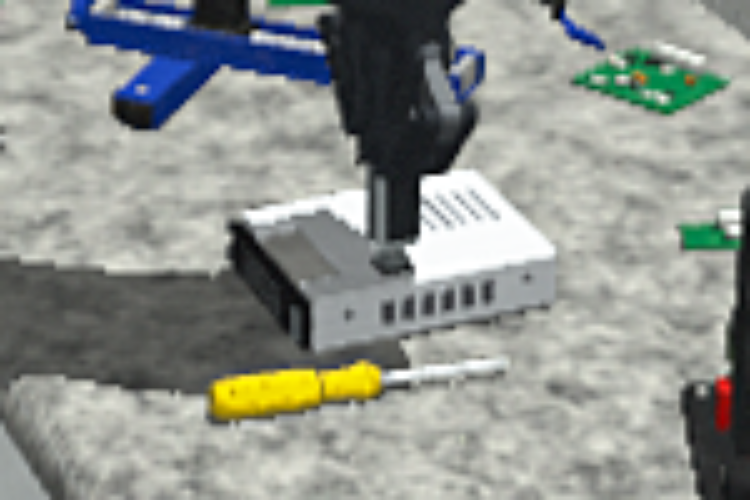

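View pics/w10.png

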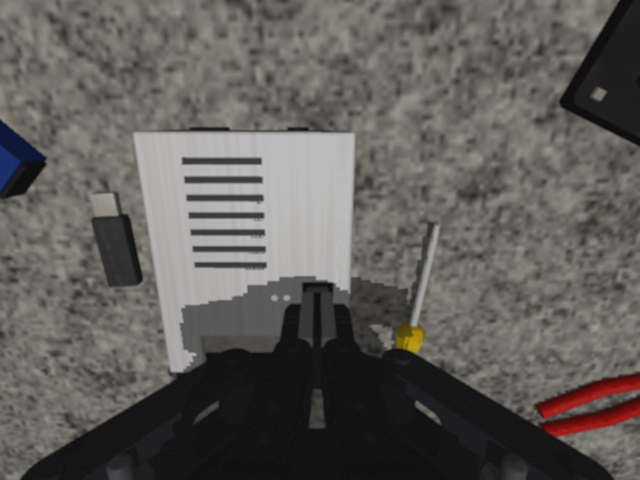

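The fingertip is right over the key in both views, a few millimetres above it. I'll press in small steps.

Emit:
{"op": "servo_tool", "data": {"rows": [[0,0,0.002,0],[0,0,0.0015,0],[0,0,0.001,0],[0,0,0.001,0],[0,0,0.001,0],[0,0,0,0],[0,0,0,0],[0,0,0,0]]}}

```text
time: 12.13
ee_pos: [0.5158, -0.3728, 0.048]
tcp_rot: [0.0, 1.0, -0.007, 0.0]
force: [-1.5, -0.8, 1.7]
gripper_width: -0.0001
```

Emit:
{"op": "servo_tool", "data": {"rows": [[0,0,0.001,0],[0,0,0.001,0],[0,0,0.001,0],[0,0,0.0005,0],[0,0,0,0],[0,0,0,0],[0,0,0,0],[0,0,0,0]]}}

```text
time: 12.8
ee_pos: [0.5158, -0.3728, 0.045]
tcp_rot: [0.0, 1.0, -0.007, 0.0]
force: [-1.3, 0.8, 8.4]
gripper_width: -0.0001
```

Emit:
{"op": "servo_tool", "data": {"rows": [[0,0,0.0005,0],[0,0,0.0005,0],[0,0,0,0],[0,0,0,0],[0,0,0,0],[0,0,0,0],[0,0,0,0],[0,0,0,0]]}}

```text
time: 13.47
ee_pos: [0.5159, -0.3728, 0.0448]
tcp_rot: [0.0, 1.0, -0.007, 0.0]
force: [-5.5, 3.1, 15.9]
gripper_width: -0.0002
```

Emit:
{"op": "servo_tool", "data": {"rows": [[0,0,-0.003,0],[0,0,-0.007,0],[0,0,-0.02,0],[0,0,-0.03,0],[0,0,-0.02,0],[-0.035,0,0,0],[-0.035,0,0,0],[-0.03,0,0,0]]}}

```text
time: 14.13
ee_pos: [0.4144, -0.3709, 0.1234]
tcp_rot: [-0.0, 1.0, -0.006, -0.0]
force: [-0.1, 0.1, 0.0]
gripper_width: 0.0001
```

```bash
python3 - <<'E'
from workcell import manip
import cv2,pickle
s=manip.observe();print({k:s[k] for k in('time','ee_pos','tcp_rot','gripper_width','force')})
cv2.imwrite('pics/w11.png',manip.camera('wrist'))
cv2.imwrite('pics/s11z.png',cv2.resize(manip.camera('side')[200:300,260:410],None,fx=5,fy=5))
E
```

```text
{'time': 14.1333, 'ee_pos': array([ 0.41436867, -0.37091766,  0.12341336]), 'tcp_rot': array([-7.71548829e-05,  9.99980839e-01, -6.18866598e-03, -1.27134313e-04]), 'gripper_width': 9.163394475354517e-05, 'force': array([-0.12331915,  0.11120353,  0.01072335])}
```

View pics/s11z.png

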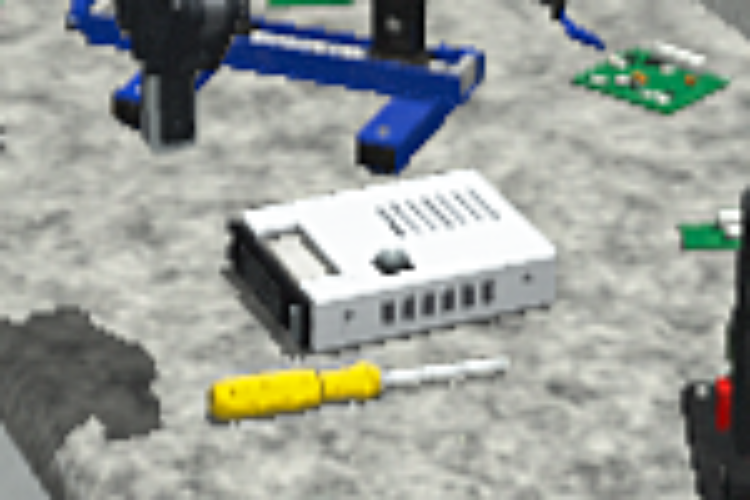

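View pics/w11.png

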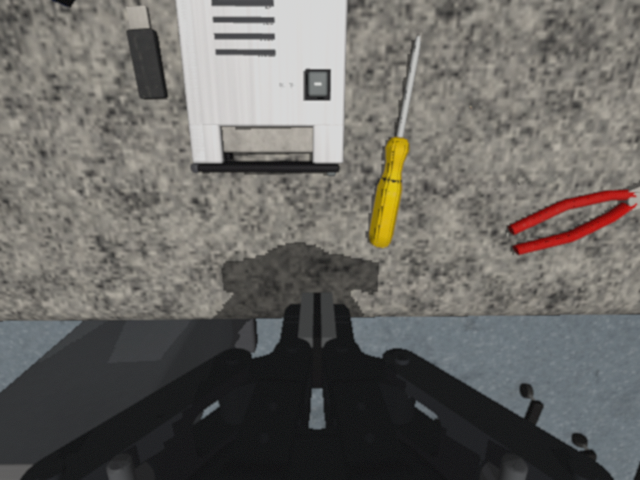

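The door is shut, the key is up again at (317,84), the disk's edge is still inside the notch, and the nearby items haven't moved. I'll hand in.

```bash
python3 - <<'E'
from workcell import manip
print(manip.hand_in())
E
```

```text
the job is handed in; nothing more can be done
None
```

I pushed the disk home, shut the door and pressed the power key, in that order, and handed the job in at about 14 s of the 48 s allowed. No verdict is reported, so these are my own checks:

- **Disk:** With the door still open, I pushed it until it stopped firmly at 12.6 N. The TCP was at x = 0.466 m, against 0.4655 predicted for fully home. A wrist picture afterwards put its near edge at about 6 mm in the dock's frame, as it should be.
- **Door:** I swept it shut from its outer side and seated it at about 11 N. Pictures show it lying flat across the mouth, with its outer edge at the same depth on both sides (4.6 and 4.7 mm out, against 6 mm nominal, which is within my pixel error).
- **Power key:** I pressed only after the door was shut. The fingertip went about 4 mm down and then met a hard stop at about 16 N, well above the 4 N needed. I then let go, and the pictures show the key up again.
- **Surroundings:** In the last pictures, the screwdriver, USB stick and side cutters looked undisturbed. The solder spool and flux tin had not moved when last in view, and I never went near the purple look-alike. The arm finished clear, with about zero force on the tool.

The dock's yaw came out between -0.014 and +0.006 rad depending on the picture. The contact positions agreed with the pose I used to within about 1 mm. No check failed.

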